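# Set the readout's stiff display to the slope of the bevel gauge

### The arm

A 6-joint arm with a two-finger parallel gripper is mounted at the origin on a cart in front of the work surface, level with it; the furniture and walls round the work are solid. World frame = base frame: x ahead of the robot, y to its left, z up, the work surface at z = 0. Lengths are in mm, angles in rad, forces in N, time in s.
With the tool pointing down it reaches from about 350 to 875 mm from the base axis. Payload 4.2 kg.
Tool frame: the origin (TCP) lies at the very end of the fingers, on their centre line; the grasp point (between the pads) lies 19 mm behind it; z points along the fingers, y is the direction in which the jaws open and shut (so a half turn about z gives the same grasp; the last joint's range is limited). The gripper opens to 85 mm and grips with 20 to 120 N. Pads are 22 mm wide; open, the fingers measure 114 mm over their backs; the gripper's body (76 mm by 85 mm) begins 54 mm behind the grasp point. The pads swing forward as they close: fully open they stand 13 mm farther back than shut.
Start: joints at [-0.929, 0.385, 0.008, 0, -1.194, -0.259], TCP at [233.463, -579.736, 231.312] pointing down, gripper open.
Joint ranges: [-3.14, 3.14], [-1.21, 2.06], [-1.07, 1.41], [-3.16, 2.05], [-2.99, -0.16], [-3.1, 3.1]. Speed limits (rad/s): [2.79, 2.79, 3.14, 3.14, 3.14, 3.14].

### API

Orientations are given as a unit quaternion [x, y, z, w].
In Python, from bench import arm, optics, job gives the robot as it stands.
- The arm moves only by the tool send_rows, never from a script. Its argument "steps" is a list that holds one entry, the list of rows, each a list of 5 numbers: the shift along the tool's x, y, z in cm, then the turn about the tool's z in rad, then the opening, from 0 (shut) to 1 (fully open). A call has 1 to 10 rows; each row shifts and turns the pose as measured when the row begins, along the tool's axes as they then stand; what a row does not reach is not made up. A row lasts 1/12 s, in which the tool goes at most 41.7 mm and 7.16 degrees, less where a joint would pass 70% of its speed; a pose out of reach is approached as far as the arm can. A call with a gripper value outside its range is refused whole. The fingers move at their own pace and stop on an object; the grip force is fixed at half the most. Time passes only in rows, so rows that do not move let the fingers close. It gives the time, the measured TCP pose, the force and the opening at its end, in the units of the state.
- arm.read_state(): the state, without advancing time (a new reading comes with each control period).
- optics.get_image(name): name is "scene" or "top" or "wrist"; returns (picture, depth): 480x640x3 uint8, blue, green, red; 480x640 float32, mm along the optical axis (not along the pixel's ray), 0 where there is no reading.
- optics.get_calibration(name): a dict with "K" (3x3 intrinsics, pixels), "k1" (the pictures are not rectified: a ray, as slopes to the right and down, at radius r is drawn at 1 + k1 r^2 times it, then the intrinsics apply), "rvec" (rotation vector, rad) and "tvec" (3), from world to camera coordinates, as OpenCV has them; the wrist camera has in their place "hand_eye" (4x4, takes a point from camera to tool coordinates, whose origin is the TCP and whose axes are the flange's). Camera axes: x right, y down, z forward; pixel columns grow to the right and rows downward; lengths in mm; the calibration is good to about 2 mm. A picture is of the moment at which its call begins: read the wrist's pose just before it. get_calibration takes no time and is no camera call.
- job.job_done(): hands the job in, once; it reports no verdict.
The state is a dict: "clock": time; "joints": joint angles; "joint_vel": joint speeds; "joint_efforts": joint torques, N m; "position": TCP position; "ee_rot": TCP orientation; "contact_force": force on the tool from outside, world axes, zero at the start; "wrist_torque": the same for the moment, N m; "gripper_width": finger opening in mm.
Only numpy, scipy, OpenCV 4.12 (cv2) and the standard library are available. Lean on these libraries where they do the work, as an engineer would, in place of code of your own. Each camera call takes 0.05 s, during which the arm holds its last target. There are 200 camera calls.

### The job

Raise the display of the readout and leave it standing at the same slope as the blade of the bevel gauge beside it, within about 3 degrees once you have let go. Its pull bar is meant for this; the hinge is stiff and springs back noticeably when released, so you may have to take hold again and correct it. Do not shift the gauge or its blade, and do not knock over the brown bottle.

Things in the scene. Friction and masses are not known exactly. Their poses are not given: they have to be found in the camera images.
- readout: Keyboard half of a portable grey readout, 150 (x) x 140 (y) x 36 mm high, fastened to the worktop. Origin: centre of its underside; x points away from the front, towards the hinge side, y along the hinge, z up.
- display: Flat grey display panel, 142 x 138 x 11 mm. Origin on the hinge axis (69 mm along +x and 46 mm above the readout's origin). The panel runs along its own -x, 12 to 154 mm from the hinge. Shut, its axes equal the readout's; opening turns it about +y, front edge up. Starts 10 to 20 degrees ajar. Friction holds it where it is left (some 4 N at the bar), but its arms spring back 10 degrees or more.
- pull_bar (a point): Middle of the display's pull bar: a steel bar 12 mm thick and 42 mm long, parallel to the hinge, on two short arms ahead of the display's front edge (its centre 187 mm from the hinge axis, 33 mm beyond the panel's edge). It can be pinched across its two ends. Axes as those of the display.
- gauge: Bevel gauge standing loose beside the readout, left or right of it and pointing the same way: a dark steel stock 130 x 46 x 20 mm, 0.9 kg. Origin: centre of its underside.
- blade: Steel blade of the gauge, 165 x 5 x 24 mm, clamped at the wanted slope (45 to 75 degrees above level). Origin at its pivot, 45 mm towards +x of the gauge's origin and 36 mm up; the blade runs along its own -x to 152 mm from the pivot. Its x axis and the display's x axis must become parallel; the two pivot axes are already parallel.
- etchant: Brown dropper bottle, 46 mm across, 120 mm tall, standing on the other side of the readout. Origin: centre of its underside.
- blade_tip (a point): Free end of the gauge blade, 152 mm from its pivot. Axes as those of the blade.
Mind the look-alikes: they are no part of the job. What is shaped like the etchant but green is not meant.

How it is judged:
By the outcome, as a careful person would: the job done as asked, in the order asked, and still so for the second after the job is handed in, with the robot touching nothing.
It also fails if it takes over 58 s, if anything falls off the work surface, if the arm or the gripper's body presses on something with over 40 N, if the wrist force passes 120 N, or if a joint passes its speed limit or range.

## Working session

There is one attempt and no reset: what is moved stays moved. The work goes in short steps, Python scripts to look and compute and a tool call to move; the robot and the scene stay as the last step left them, time stands still between calls to the robot, and variables do not carry over. Pictures are saved under pics/ and viewed, about 8 in all and at most 12, crops included, and the job is handed in when it is done.

Besides the shell and the picture viewer there is one more tool, called as name(argument=value, ...), one argument or row to a line, values as JSON. send_rows: Moves the arm, as the interface text tells. Its arguments: {"type":"object","properties":{"steps":{"type":"array","items":{"type":"array","items":{"type":"array","items":{"type":"number"}}}}},"required":["steps"]}

```bash
mkdir -p pics; cat > h.py <<'E'
import numpy as np, cv2
from scipy.spatial.transform import Rotation as R
from bench import arm, optics, job
def cal(n):
    c=optics.get_calibration(n); K=np.array(c["K"],float)
    if n=="wrist":
        s=arm.read_state(); T=np.eye(4); T[:3,:3]=R.from_quat(s["ee_rot"]).as_matrix(); T[:3,3]=s["position"]
        M=T@np.array(c["hand_eye"])
    else:
        M=np.eye(4); Rm=cv2.Rodrigues(np.array(c["rvec"],float))[0]; M[:3,:3]=Rm.T; M[:3,3]=-Rm.T@np.array(c["tvec"],float).ravel()
    return K,c["k1"],M
def rays(n,uv,C=None):
    K,k1,M=C or cal(n); uv=np.atleast_2d(np.array(uv,float)).reshape(-1,1,2)
    p=cv2.undistortPoints(uv,K,np.array([k1,0,0,0.])).reshape(-1,2)
    return M, np.c_[p,np.ones(len(p))]
def pts(n,uv,depth,C=None):   # depth values
    M,d=rays(n,uv,C); return (d*np.asarray(depth).reshape(-1,1))@M[:3,:3].T+M[:3,3]
def plane(n,uv,z,C=None):
    M,d=rays(n,uv,C); d=d@M[:3,:3].T; return M[:3,3]+d*((z-M[2,3])/d[:,2])[:,None]
def cloud(n):
    C=cal(n); im,dp=optics.get_image(n); v,u=np.nonzero(dp>0)
    P=np.full((480,640,3),np.nan); P[v,u]=pts(n,np.c_[u,v],dp[v,u],C); return im,dp,P
E
python3 - <<'E'
from h import *
for n in("scene","top"):
    im,dp,P=cloud(n); cv2.imwrite(f"pics/{n}0.png",im); np.save(f"{n}0.npy",P); print(n,cal(n)[2].round(2).tolist())
print(arm.read_state())
E
```

```text
scene [[0.77, -0.28, 0.57, -19.49], [-0.64, -0.32, 0.7, -795.91], [-0.02, -0.91, -0.43, 461.43], [0.0, 0.0, 0.0, 1.0]]
top [[0.01, -0.98, 0.19, 378.86], [-1.0, -0.02, -0.05, -96.06], [0.05, -0.19, -0.98, 901.53], [0.0, 0.0, 0.0, 1.0]]
{'clock': 0.1, 'joints': array([-9.29408402e-01,  3.85485462e-01,  6.77337040e-03, -4.18986378e-04,
       -1.19396487e+00, -2.58620623e-01]), 'joint_vel': array([-0.00027945, -0.0010017 ,  0.00376777,  0.0002018 , -0.0016571 ,
       -0.000909  ]), 'joint_efforts': array([-6.30029353e-04, -3.93318880e+01,  1.88929743e+01,  4.19793829e+00,
       -2.60156616e-03,  9.93061718e-06]), 'position': array([ 233.27004612, -579.29247899,  230.33408308]), 'ee_rot': array([-1.90141516e-01,  9.81756223e-01,  9.31403400e-04, -2.33673715e-04]), 'contact_force': array([-0.00785869,  0.25052865, -0.18458047]), 'wrist_torque': array([-0.08186023, -0.037999  , -0.04995432]), 'gripper_width': 85.61342385763398}
```

View pics/scene0.png

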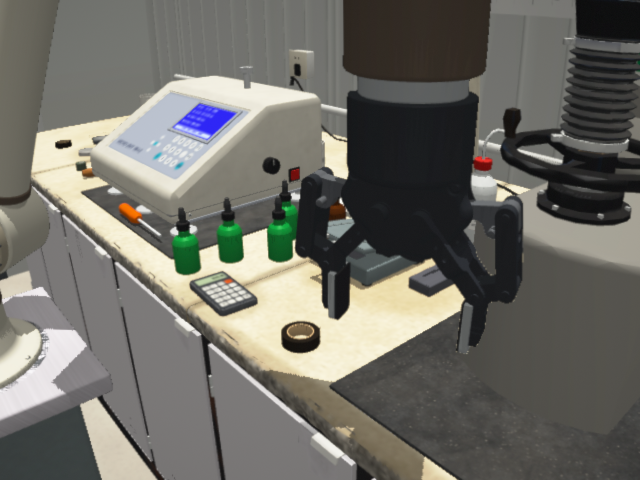

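View pics/top0.png

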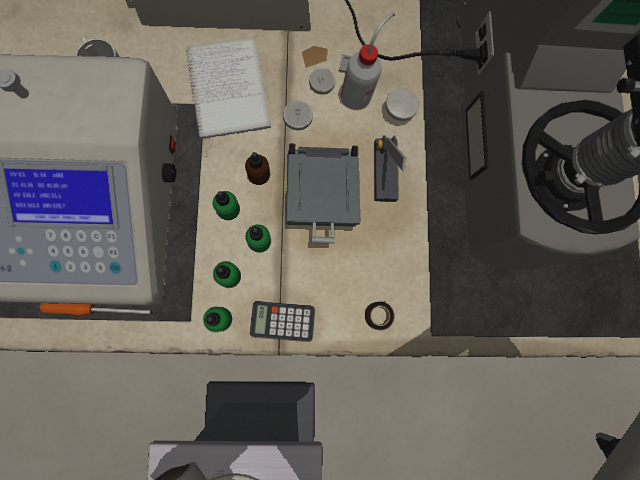

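The top view shows the readout at about (323,185), with its pull bar at (322,239). The gauge stock is at (386,170), with the blade rising from about (383,142) to (403,165). The brown bottle is at (258,168). The green bottles at (226,205), (258,237), (227,273) and (217,319) are look-alikes and not meant. There is only one gauge and one brown bottle.

```bash
python3 - <<'E'
from h import *
P=np.load("top0.npy"); im=cv2.imread("pics/top0.png")
def show(us,vs):
    for v in vs: print(v,[(u,*P[v,u].round().tolist()) for u in us])
show([295,350],[150,165,180,195,210,222])   # panel
show([312,316,322,328,333],[232,236,239,242])
show([380,388,396],[195,150,170])
show([258],[160,170,180])
# hinge direction: panel mask
Z=P[...,2]
sub=np.zeros(Z.shape,bool); sub[155:225,292:356]=1
X=P[sub&(Z>40)]; c=X.mean(0); w=np.linalg.svd(X-c,full_matrices=False)[2]; print("panel",c,w[2],len(X))
sub[:]=0; sub[130:205,370:412]=1
X=P[sub&(Z>48)]; c=X.mean(0); s=np.linalg.svd(X-c,full_matrices=False); print("blade",c,s[2][0],s[1],X.min(0),X.max(0),len(X))
G=P[sub&(abs(Z-20)<4)][:,:2].astype(np.float32); print("stock",cv2.minAreaRect(G))
sub[:]=0; sub[228:246,305:340]=1
X=P[sub&(Z>60)]; print("bar",X.mean(0),X.min(0),X.max(0),len(X))
a=cv2.resize(im[120:260,240:420],None,fx=4,fy=4,interpolation=cv2.INTER_CUBIC); cv2.imwrite("pics/c1.png",a)
E
```

```text
150 [(295, 709.0, -95.0, 38.0), (350, 727.0, -210.0, 3.0)]
165 [(295, 671.0, -96.0, 58.0), (350, 674.0, -203.0, 59.0)]
180 [(295, 640.0, -97.0, 62.0), (350, 642.0, -202.0, 64.0)]
195 [(295, 608.0, -97.0, 69.0), (350, 610.0, -201.0, 71.0)]
210 [(295, 578.0, -98.0, 73.0), (350, 581.0, -201.0, 73.0)]
222 [(295, 556.0, -99.0, 70.0), (350, 557.0, -200.0, 76.0)]
232 [(312, 537.0, -130.0, 73.0), (316, 551.0, -141.0, 0.0), (322, 551.0, -153.0, 3.0), (328, 552.0, -166.0, -2.0), (333, 537.0, -169.0, 78.0)]
236 [(312, 529.0, -130.0, 76.0), (316, 543.0, -141.0, -0.0), (322, 543.0, -153.0, 2.0), (328, 543.0, -165.0, 3.0), (333, 530.0, -169.0, 78.0)]
239 [(312, 523.0, -130.0, 80.0), (316, 523.0, -137.0, 83.0), (322, 523.0, -148.0, 82.0), (328, 523.0, -159.0, 84.0), (333, 523.0, -168.0, 82.0)]
242 [(312, 517.0, -130.0, 80.0), (316, 518.0, -138.0, 77.0), (322, 518.0, -148.0, 81.0), (328, 518.0, -159.0, 81.0), (333, 518.0, -169.0, 79.0)]
195 [(380, 627.0, -268.0, 18.0), (388, 627.0, -285.0, 20.0), (396, 627.0, -300.0, 22.0)]
150 [(380, 723.0, -270.0, 17.0), (388, 712.0, -281.0, 46.0), (396, 685.0, -280.0, 117.0)]
170 [(380, 680.0, -269.0, 17.0), (388, 679.0, -285.0, 21.0), (396, 681.0, -302.0, 18.0)]
160 [(258, 667.0, -28.0, 93.0)]
170 [(258, 656.0, -26.0, 66.0)]
180 [(258, 646.0, -24.0, 35.0)]
panel [ 622.79410765 -151.38080207   65.87840706] [-0.15615535  0.00099304 -0.98773201] 4387
blade [ 684.03285325 -281.06156261  107.2966225 ] [-0.59912906 -0.0077239   0.80061521] [892.21651236 133.60428462  66.55541738] [ 633.55235854 -294.59223058   48.06383673] [ 743.0689933  -269.77968328  167.86746006] 325
stock ((683.9216918945312, -282.870361328125), (131.32461547851562, 46.78153991699219), 0.14556798338890076)
bar [ 526.23890524 -150.21118887   80.18324277] [ 516.36390123 -170.83672336   72.60935258] [ 545.40818759 -129.96581349   85.38593851] 201
```

View pics/c1.png

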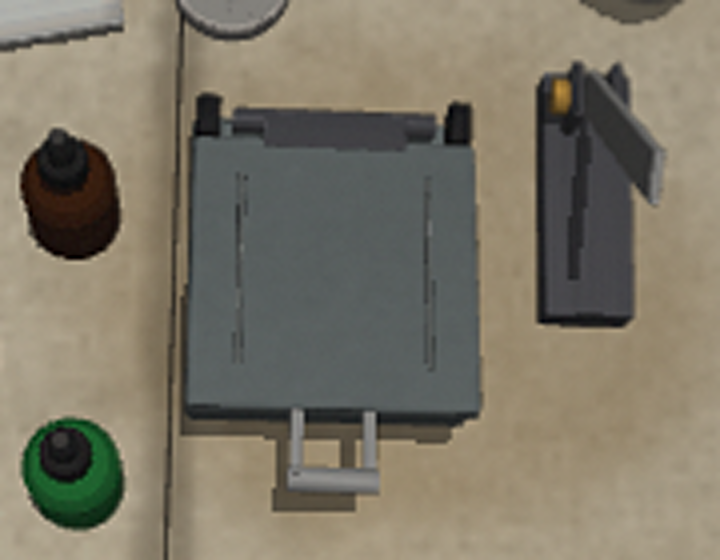

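send_rows(
  steps=[
    [[0, 0, 0, 0.1, 1], [0, 0, 0, 0.1, 1], [0, 0, 0, 0.1, 1], [0, 0, 0, 0.082, 1], [-1.8, 3.3, 0, 0, 1], [-1.8, 3.3, 0, 0, 1], [-1.8, 3.3, 0, 0, 1], [-1.8, 3.3, 0, 0, 1], [-1.8, 3.3, 0, 0, 1], [-1.8, 3.3, 0, 0, 1]],
  ],
)

```text
clock: 0.93
position: [344.0, -379.6, 222.9]
ee_rot: [0.017, 1.0, 0.006, -0.005]
contact_force: [1.3, 0.0, -0.8]
gripper_width: 85.7
```

send_rows(
  steps=[
    [[-1.8, 3.3, 0, 0, 1], [-1.8, 3.3, 0, 0, 1], [-1.8, 3.3, 0, 0, 1], [-1.8, 3.3, 0, 0, 1], [-1.8, 3.3, 0, 0, 1], [-1.8, 3.3, 0, 0, 1], [-1.8, 3.3, 0, 0, 1], [0, 0, 0, 0, 1]],
  ],
)

```text
clock: 1.6
position: [482.4, -135.4, 222.7]
ee_rot: [0.014, 1.0, 0.007, -0.006]
contact_force: [0.1, -0.3, -0.0]
gripper_width: 85.6
```

```bash
python3 - <<'E'
from h import *
s=arm.read_state(); print(s["position"],R.from_quat(s["ee_rot"]).as_matrix().round(3).tolist())
im,dp,P=cloud("wrist"); np.save("w1.npy",P)
im2,dp2,P2=cloud("scene"); np.save("s1.npy",P2)
cv2.imwrite("pics/w1.png",im); cv2.imwrite("pics/s1.png",im2)
cv2.imwrite("pics/ws1.png",np.hstack([cv2.resize(im,(400,300)),cv2.resize(im2[120:420,240:640],(400,300))]))
E
```

```text
[ 482.40998714 -135.39139869  222.73957607] [[-1.0, 0.029, -0.011], [0.029, 0.999, 0.015], [0.012, 0.014, -1.0]]
```

View pics/ws1.png

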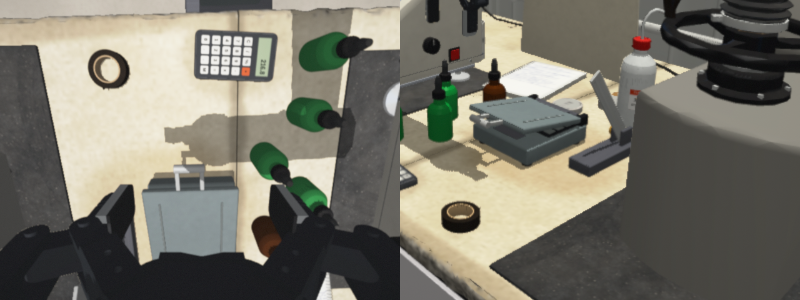

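The wrist view shows the bar at about (190,170) of the half-size image. The scene view now shows the blade and display unobstructed (blade near full-frame (440,195)–(460,265)). I'll enlarge it.

```bash
python3 - <<'E'
import cv2
im=cv2.imread("pics/s1.png"); cv2.imwrite("pics/s1c.png",cv2.resize(im[170:300,300:480],None,fx=4.4,fy=4.4,interpolation=cv2.INTER_CUBIC))
E
```

```text
(no output)
```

View pics/s1c.png

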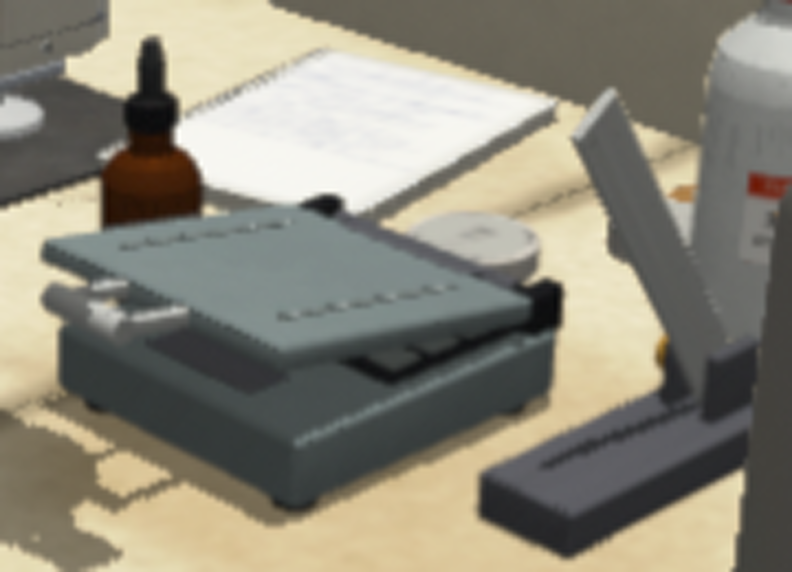

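```bash
cat > ang.py <<'E'
from h import *
def blade(n,P,box,y0,yc=-282.5):
    m=np.zeros((480,640),np.uint8); a,b,c,d=box
    s=P[b:d,a:c]; m[b:d,a:c]=(abs(s[...,1]-yc)<14)&(s[...,2]>60)&(s[...,2]<190)
    v,u=np.nonzero(m); M,dr=rays(n,np.c_[u,v],None); dr=dr@M[:3,:3].T
    Q=M[:3,3]+dr*((y0-M[1,3])/dr[:,1])[:,None]
    X=P[v,u]; print(n,len(v),"y med",np.median(X[:,1]),"u",u.min(),u.max(),"v",v.min(),v.max())
    for q in (Q,X):
        q=q[:,[0,2]].astype(np.float32); (w0,h0),_=0 or ((0,0),0)
        r=cv2.minAreaRect(q); e=np.linalg.svd(q-q.mean(0),full_matrices=False)
        d=e[2][0]; print(" rect",[np.round(x,1) for x in r]," svd ang",np.degrees(np.arctan2(d[1],-d[0]))%180, "sv",e[1])
E
python3 - <<'E'
from ang import *
P=np.load("s1.npy"); blade("scene",P,(425,180,475,265),-285)
T=np.load("top0.npy"); blade("top",T,(370,130,412,175),-280)
# edge-based from crop pixels
c=lambda p:(np.array(p)+.5)/4.4-.5+[300,170]
for y0 in(-282,-285,-288):
  M,d=rays("scene",[c(p) for p in [(612,88),(735,343),(577,140),(672,355)]]); d=d@M[:3,:3].T
  Q=M[:3,3]+d*((y0-M[1,3])/d[:,1])[:,None]
  for a,b in((0,1),(2,3)): e=Q[a]-Q[b]; print(y0,Q[a].round(),Q[b].round(),np.degrees(np.arctan2(e[2],-e[0])))
# bar in wrist and scene clouds
W=np.load("w1.npy")
for P in(W,T,np.load("s1.npy")):
    m=(abs(P[...,0]-521)<8)&(abs(P[...,1]+150)<40)&(P[...,2]>62)&(P[...,2]<100)
    X=P[m]; print("bar",len(X),X.mean(0),np.percentile(X,2,axis=0),np.percentile(X,98,axis=0)) if len(X) else 0
    m=(P[...,0]>560)&(P[...,0]<690)&(abs(P[...,1]+150)<60)&(P[...,2]>50)&(P[...,2]<100)
    X=P[m]; 
    if len(X)>50: f=np.linalg.lstsq(np.c_[X[:,:2],np.ones(len(X))],X[:,2],rcond=None)[0]; print("panel",len(X),f,np.degrees(np.arctan(-f[0])))
E
```

```text
scene 737 y med -287.2634317434543 u 429 461 v 190 245
 rect [array([680.6, 107.9]), array([ 27.2, 134.2]), np.float64(34.8)]  svd ang 54.505386 sv [991.05    210.67163]
 rect [array([678.9, 109. ]), array([ 26.5, 128.8]), np.float64(34.9)]  svd ang 55.134697 sv [972.98724 203.08742]
top 262 y med -280.74635470209097 u 390 406 v 141 170
 rect [array([674.3, 122.1]), array([ 27.9, 142.5]), np.float64(34.5)]  svd ang 55.423588 sv [646.8458  128.71904]
 rect [array([679.1, 109.9]), array([ 23.9, 130.3]), np.float64(34.5)]  svd ang 54.28208 sv [632.83923 120.27435]
-282 [ 658. -282.  166.] [ 750. -282.   37.] 54.20423646722182
-282 [ 640. -282.  151.] [ 708. -282.   46.] 56.91991343593402
-285 [ 654. -285.  168.] [ 746. -285.   40.] 54.20423646722178
-285 [ 636. -285.  153.] [ 704. -285.   48.] 56.91991343593399
-288 [ 650. -288.  169.] [ 741. -288.   42.] 54.20423646722179
-288 [ 632. -288.  154.] [ 700. -288.   50.] 56.91991343593403
bar 697 [ 522.052168   -151.12978863   80.4952246 ] [ 517.82843418 -171.22663875   74.73815656] [ 528.37262407 -131.15956289   82.92731143]
panel 12269 [-1.60851719e-01  4.66909366e-04  1.66169384e+02] 9.137852381285175
bar 144 [ 522.06841747 -150.63195383   81.2782823 ] [ 516.91815001 -170.50342705   76.60844761] [ 527.83550287 -130.14120665   85.1999004 ]
panel 3947 [-1.61525972e-01  4.35844251e-04  1.66650018e+02] 9.175505912279597
bar 159 [ 520.87047198 -156.11905783   77.40536042] [ 517.1629803  -174.46476356   70.86562233] [ 526.69402013 -132.01221177   81.83687141]
panel 1537 [-1.61624856e-01 -8.53838981e-04  1.65140606e+02] 9.181027422700922
```

send_rows(
  steps=[
    [[-2.0, -0.8, 0, -0.029, 1], [-2.0, -0.8, 0, 0, 1], [0, 0, 3.2, 0, 1], [0, 0, 3.2, 0, 1], [0, 0, 3.2, 0, 1], [0, 0, 2, 0, 1], [0, 0, 0, 0, 1]],
  ],
)

```text
clock: 2.28
position: [516.4, -161.5, 103.0]
ee_rot: [0.005, 1.0, 0.007, -0.005]
contact_force: [-1.2, 0.1, -0.4]
gripper_width: 85.6
```

```bash
python3 - <<'E'
from h import *
s=arm.read_state(); print(s["position"],R.from_quat(s["ee_rot"]).as_matrix().round(3).tolist(),s["contact_force"])
E
```

```text
[ 516.41889958 -161.49766264  102.97883067] [[-1.0, 0.011, -0.01], [0.011, 1.0, 0.014], [0.011, 0.014, -1.0]] [-1.19382183  0.05388939 -0.37370205]
```

send_rows(
  steps=[
    [[-0.6, 1.0, 1.5, 0, 1], [0, 0, 1.6, 0, 1], [0, 0, 1.2, 0, 1], [0, 0, 0, 0, 1]],
  ],
)

```text
clock: 2.62
position: [521.0, -155.8, 61.0]
ee_rot: [0.009, 1.0, 0.006, -0.005]
contact_force: [-0.1, -0.2, -0.5]
gripper_width: 85.8
```

send_rows(
  steps=[
    [[-0.1, 0.5, 0.4, 0, 1], [0, 0, 0, 0, 1], [0, 0, 0, 0, 0.6], [0, 0, 0, 0, 0.3], [0, 0, 0, 0, 0.3], [0, 0, 0, 0, 0.3], [0, 0, 0, 0, 0], [0, 0, 0, 0, 0], [0, 0, 0, 0, 0]],
  ],
)

```text
clock: 3.37
position: [524.6, -152.2, 63.5]
ee_rot: [0.01, 1.0, 0.006, -0.0]
contact_force: [-0.7, 0.6, -0.2]
gripper_width: 40.3
```

send_rows(
  steps=[
    [[-0.4, 0, -1.7, 0, 0], [-0.5, 0, -1.7, 0, 0], [-0.6, 0, -1.5, 0, 0], [-0.75, 0, -1.5, 0, 0], [0, 0, 0, 0, 0]],
  ],
)

```text
clock: 3.78
position: [545.9, -151.9, 123.4]
ee_rot: [0.011, 1.0, 0.008, -0.004]
contact_force: [0.1, 0.1, -6.6]
gripper_width: 39.9
```

send_rows(
  steps=[
    [[-0.95, 0, -1.55, 0, 0], [-1.1, 0, -1.45, 0, 0], [-1.1, 0, -1.2, 0, 0], [-1.2, 0, -1.1, 0, 0], [-1.3, 0, -1.0, 0, 0], [-1.35, 0, -0.9, 0, 0], [-0.8, 0, -0.5, 0, 0], [0, 0, 0, 0, 0]],
  ],
)

```text
clock: 4.45
position: [592.2, -153.7, 177.5]
ee_rot: [0.017, 0.998, 0.013, -0.052]
contact_force: [-1.5, 0.5, -6.3]
gripper_width: 39.7
```

```bash
cat > look.py <<'E'
from h import *
import sys
t=sys.argv[1]; s=arm.read_state(); print(s["clock"],s["position"].round(1),s["contact_force"].round(1),s["gripper_width"])
o=[]
for n in("scene","top"):
    im,dp,P=cloud(n); o.append(im); np.save(f"{n}_{t}.npy",P)
    x,y,z=P[...,0],P[...,1],P[...,2]
    for lo,hi in((-225,-215),) : pass
    # panel faces: pixels within panel y-range, above the keyboard, away from bar/fingers
    m=(abs(y+151)<66)&(z>70)&(np.hypot(x-707,z-46)<148)&(np.hypot(x-707,z-46)>25)&(x<720)
    X=P[m]
    if len(X)<60: print(n,"few",len(X)); continue
    # largest plane: robust line fit in xz
    l=cv2.fitLine(X[:,[0,2]].astype(np.float32),cv2.DIST_HUBER,0,1e-3,1e-3).ravel()
    r=abs((X[:,0]-l[2])*l[1]-(X[:,2]-l[3])*l[0]); X2=X[r<5]
    l=cv2.fitLine(X2[:,[0,2]].astype(np.float32),cv2.DIST_HUBER,0,1e-3,1e-3).ravel()
    print(n,len(X),len(X2),"panel slope",np.degrees(np.arctan2(l[1],-l[0]))%180,X2.min(0).round(),X2.max(0).round())
    blade(n,P)if 0 else None
cv2.imwrite(f"pics/v_{t}.png",np.hstack([cv2.resize(o[0][100:340,240:560],(400,300)),cv2.resize(o[1][80:320,200:520],(400,300))]))
E
python3 look.py a
```

```text
4.45 [ 592.2 -153.7  177.5] [-1.5  0.5 -6.3] 39.70386704044623
scene 1483 1483 panel slope 50.94513 [ 609. -217.   70.] [681. -86. 158.]
top 88 88 panel slope 49.768387 [ 617. -124.   70.] [696. -85. 162.]
```

View pics/v_a.png

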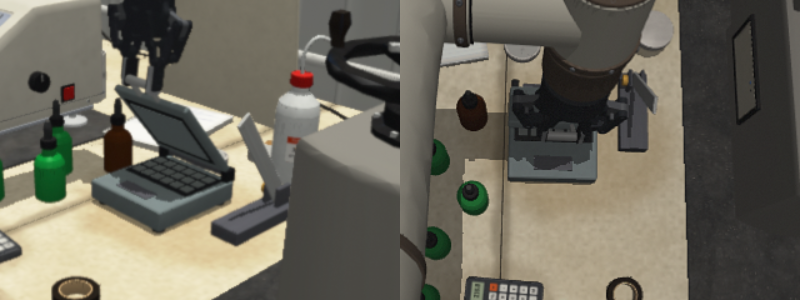

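send_rows(
  steps=[
    [[-1.2, 0, -1.15, 0, 0], [-1.25, 0, -1.05, 0, 0], [-1.3, 0, -0.95, 0, 0], [-1.3, 0, -0.9, 0, 0], [0, 0, 0, 0, 0]],
  ],
)

```text
clock: 4.97
position: [628.8, -153.7, 199.5]
ee_rot: [0.018, 0.997, 0.017, -0.077]
contact_force: [-6.8, 2.2, 2.0]
gripper_width: 40.1
```

```bash
python3 look.py b; python3 -c "
from h import *
s=arm.read_state(); print(R.from_quat(s['ee_rot']).as_matrix().round(3).tolist(),s['joints'])"
```

```text
4.9667 [ 628.8 -153.7  199.5] [-6.8  2.2  2. ] 40.11532362619301
scene 2377 2377 panel slope 63.851967 [ 636. -217.   70.] [691. -85. 177.]
top 291 291 panel slope 62.65274 [ 645. -208.   71.] [702. -85. 180.]
[[-0.987, 0.04, -0.155], [0.034, 0.999, 0.037], [0.156, 0.032, -0.987]] [-0.0076361   0.52453393  0.15716856 -0.03700936 -1.35960992 -1.58962009]
```

send_rows(
  steps=[
    [[0, 0, 0, 0, 1], [0, 0, 0, 0, 1], [0, 0, 0, 0, 1], [0, 0, 0, 0, 1], [0, 0, 0, 0, 1], [0, 0, 0, 0, 1], [0, 0, 0, 0, 1]],
  ],
)

```text
clock: 5.65
position: [628.9, -154.4, 198.0]
ee_rot: [0.018, 0.997, 0.016, -0.073]
contact_force: [0.5, 0.7, 0.4]
gripper_width: 85.3
```

```bash
python3 look.py c
```

```text
5.65 [ 628.9 -154.4  198. ] [0.5 0.7 0.4] 85.25886974914788
scene 1448 1448 panel slope 50.22142 [ 608. -217.   70.] [681. -85. 156.]
top 1692 1692 panel slope 49.542892 [ 616. -217.   70.] [696. -85. 163.]
```

View pics/v_c.png

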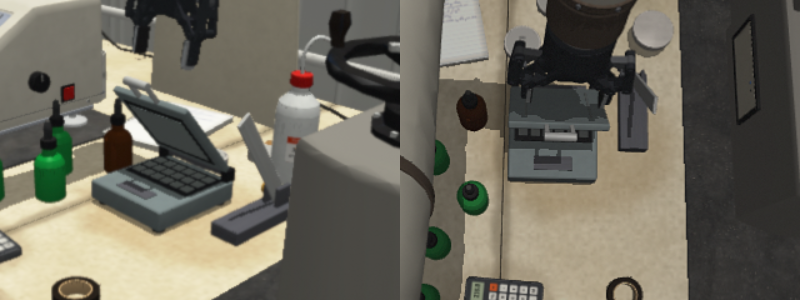

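send_rows(
  steps=[
    [[1.3, 0.1, 0.2, 0, 1], [1.3, 0, 0.2, 0, 1], [1.2, 0, 0.2, 0, 1], [0, 0, 0, 0, 1], [-0.15, 0, 1.0, 0, 1], [-0.15, 0, 1.0, 0, 1], [0, 0, 0, 0, 1]],
  ],
)

```text
clock: 6.33
position: [591.1, -151.3, 175.8]
ee_rot: [0.018, 0.997, 0.016, -0.071]
contact_force: [-0.4, -0.2, -0.1]
gripper_width: 85.2
```

send_rows(
  steps=[
    [[0, 0, 0, 0, 0.5], [0, 0, 0, 0, 0.3], [0, 0, 0, 0, 0.3], [0, 0, 0, 0, 0], [0, 0, 0, 0, 0], [0, 0, 0, 0, 0], [0, 0, 0, 0, 0]],
  ],
)

```text
clock: 6.92
position: [592.1, -151.5, 174.0]
ee_rot: [0.018, 0.997, 0.016, -0.073]
contact_force: [-0.9, -0.5, 0.4]
gripper_width: 39.9
```

send_rows(
  steps=[
    [[-1.2, 0, -1.15, 0, 0], [-1.25, 0, -1.05, 0, 0], [-1.3, 0, -0.95, 0, 0], [-1.3, 0, -0.9, 0, 0], [-1.3, 0, -0.8, 0, 0], [0, 0, 0, 0, 0]],
  ],
)

```text
clock: 7.42
position: [648.2, -152.5, 205.4]
ee_rot: [0.019, 0.995, 0.02, -0.096]
contact_force: [-6.1, 1.0, 2.3]
gripper_width: 39.6
```

```bash
python3 look.py d
```

```text
7.4167 [ 648.2 -152.5  205.4] [-6.1  1.   2.3] 39.63060383268781
scene 2758 2758 panel slope 69.92045 [ 650. -217.   70.] [695. -85. 184.]
top few 42
```

send_rows(
  steps=[
    [[0, 0, 0, 0, 1], [0, 0, 0, 0, 1], [0, 0, 0, 0, 1], [0, 0, 0, 0, 1], [0, 0, 0, 0, 1], [0, 0, 0, 0, 1], [0, 0, 0, 0, 1]],
  ],
)

```text
clock: 8.1
position: [647.9, -152.7, 205.6]
ee_rot: [0.019, 0.995, 0.02, -0.092]
contact_force: [-0.6, 0.0, -0.3]
gripper_width: 85.3
```

```bash
python3 look.py e; python3 - <<'E'
from ang import *
blade("scene",np.load("scene_e.npy"),(425,180,475,265),-285)
blade("top",np.load("top_e.npy"),(370,130,412,175),-280)
E
```

```text
8.1 [ 647.9 -152.7  205.6] [-0.6  0.  -0.3] 85.29913219174598
scene 1898 1898 panel slope 56.612534 [ 620. -217.   70.] [686. -85. 167.]
top 1240 1240 panel slope 55.864777 [ 629. -217.   70.] [699. -85. 172.]
scene 734 y med -287.2790797085244 u 429 462 v 190 244
 rect [array([681.3, 106.9]), array([ 27.2, 136.7]), np.float64(34.8)]  svd ang 54.385902 sv [990.4807 210.5972]
 rect [array([679.8, 108.5]), array([ 26.1, 129.3]), np.float64(34.3)]  svd ang 55.05213 sv [971.3707 202.9576]
top 264 y med -280.7733005327236 u 390 406 v 140 170
 rect [array([674.5, 121.7]), array([ 27.9, 143.5]), np.float64(34.5)]  svd ang 55.259937 sv [652.4427  128.67989]
 rect [array([680. , 108.9]), array([ 24.2, 133.3]), np.float64(34.4)]  svd ang 54.120186 sv [637.60474  120.255394]
```

send_rows(
  steps=[
    [[0, 0, -2.5, 0, 1], [0, 0, -3, 0, 1], [0, 0, -3, 0, 1], [0, 0, -2, 0, 1], [0, 0, 0, 0, 1], [0, 0, 0, 0, 1]],
  ],
)

```text
clock: 8.7
position: [666.7, -157.4, 310.6]
ee_rot: [0.02, 0.995, 0.021, -0.094]
contact_force: [-0.1, 0.1, -1.3]
gripper_width: 85.5
```

```bash
python3 look.py f; python3 - <<'E'
from h import *
for n in("scene","top"):
    P=np.load(f"{n}_f.npy"); x,y,z=P[...,0],P[...,1],P[...,2]
    r=np.hypot(x-707,z-46); m=(abs(y+151)<21)&(r>178)&(r<198)&(x<640)&(z>150)&(z<225); X=P[m]
    if len(X): c=X.mean(0); print(n,"bar",len(X),c.round(1),np.degrees(np.arctan2(c[2]-46,707-c[0])))
    # panel slope on strips away from side edges
    m=(abs(y+151)<50)&(z>75)&(r<140)&(r>30)&(x<715); X=P[m]
    if len(X)>50:
        f=np.linalg.lstsq(np.c_[X[:,1:],np.ones(len(X))],X[:,0],rcond=None)[0]; print(n,"panel inner",len(X),np.degrees(np.arctan2(1,-f[1])))
E
```

```text
8.7 [ 666.7 -157.4  310.6] [-0.1  0.1 -1.3] 85.49581460323917
scene 1887 1887 panel slope 56.626587 [ 620. -217.   70.] [685. -85. 167.]
top 1241 1241 panel slope 55.870796 [ 629. -217.   70.] [699. -85. 172.]
scene bar 140 [ 600.9 -152.9  201.9] 55.77191308825429
scene panel inner 1277 56.57470346303115
top bar 186 [ 601.5 -151.   206. ] 56.59829554958409
top panel inner 840 55.874028834352806
```

View pics/v_f.png

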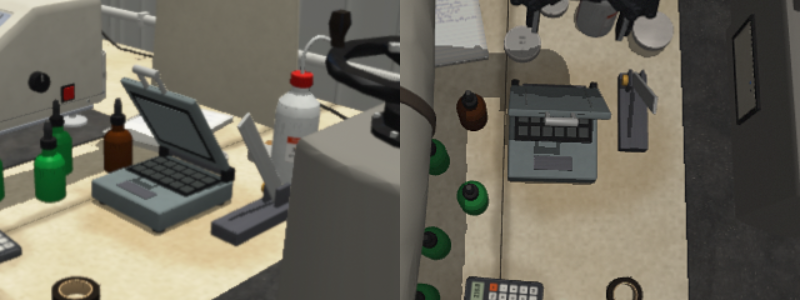

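The display stands free with the gripper clear. The brown bottle is upright at about (472,110), and the gauge at (633,110) has not moved.

```bash
python3 -c "
from bench import job; print(job.job_done())"
```

```text
the job is handed in; nothing more can be done
None
```

The display is raised and stands free at about 56.2°, against about 55.2° for the gauge blade, so it is within the 3° asked. I handed the job in at 8.7 s with the gripper well clear.

- **How it went:** I pinched the pull bar across its ends and raised the display to about 63°. On release it sprang back about 13°, to 50°. I took hold again, went to about 70° and let go.
- **Display slope:** the scene camera gave 56.6° and the top camera 55.9°. The bar's own position agreed, at 55.8–56.6°. The reading did not change after I backed the gripper away.
- **Blade slope:** different methods gave 54.1–55.7°. Tracing its two long edges by hand in one picture gave 54.2° and 56.9°, so I trust the blade figure to about 1°.
- **Rest of the scene:** the gauge and blade measured the same before and after, within measurement noise, and the brown bottle is still upright. The wrist force readings stayed below about 8 N.
- **Disagreements:** the display's starting slope measured about 9°, slightly below the 10–20° stated. The gripper also tilted about 11° under the bar's drag, which had no effect on the result.

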